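# Present the notched glazing sample over the light pad

## Task

First press the light pad's push button fully down to switch it on. Then pick up the clear acrylic sample strip that has a corner notch (the notch marks its frosted label end), gripping it by its clear part, and hold it still and level, label face up, a few centimetres above the pad with the frosted end centred over the pad's square reading window and the strip's length parallel to the pad's longer sides. Finish while holding it there, touching nothing with it, and leave the plain strip and the other things on the table where they are.

Things in the scene. Friction and masses are not known exactly. Their poses are not given: they have to be found in the camera images.
- slide_mid (a point): Centre (half-way through) of the notched acrylic strip, 120 x 44 x 6 mm, 40 g, loose, lying level, label face up, on a rest, at any yaw; underside 25 mm above the table. Own +x runs along its length to the frosted end, y across the 44 mm width, z up out of the label face. Clear from x = -60 to 25 mm; milky frosted label end from 25 to 60 mm.
- slide_label (a point): Centre of the same strip's frosted label end, 42.5 mm along +x from the strip's centre, half-way through the thickness; same axes. A 12 x 12 mm square notch is cut out of one corner of this end (the +x, +y corner); the other three corners are whole.
- rest: Fixed plywood rest under the notched strip, 25 mm high: a foot 110 x 34 x 4 mm with an upright rib 96 x 18 mm under the strip's middle line, so each long edge of the strip overhangs the rib by 13 mm. Origin: centre of its underside on the table; x along its length.
- pad: Fixed light pad, a white slab 150 mm (its x) x 190 mm (its y, the longer sides) x 14 mm high. Origin: centre of its underside on the table. A 50 mm square reading window with a dark frame is drawn on its top.
- window (a point): Centre of the square reading window, on the pad's top surface (14 mm above the table), 20 mm along the pad's +x from the pad's centre; axes as the pad's.
- switch_top (a point): Centre of the top of the round push button (22 mm across) on the pad, 50 mm towards the pad's -x and 60 mm towards its +y from the pad's centre. It is pressed straight down.
- switch (a joint): Travel of the push button: 0 is up, 0.006 m is fully down (about 4 N), it springs back when let go.
- blank_mid (a point): Centre of the plain clear strip, a bystander of the same size (120 x 44 x 6 mm) with no notch and no frosted end, on a second rest like the first. Leave it alone.
- glue: Bystander: small white glue bottle, 48 mm across, 110 mm tall, standing; origin at the centre of its underside.
- truss: Bystander: small flat wooden roof truss, about 130 mm long and 8 mm high, lying on the table nearer the robot than the pad; origin at the middle of its underside.
- sticks: Bystander: bundle of four wooden sticks, about 105 x 36 x 10 mm, lying on the table nearer the robot than the pad; origin at the middle of its underside.
Mind the look-alikes: they are no part of the job. What is shaped like the part that bears slide_mid but black or yellow is not meant.

How it is judged (in metres and radians):
On the way, in this order (a step that is already met when the one before it is completed fails the run):
1. the push button is pressed fully down while the notched strip still lies on its rest (value of joint switch above 0.0048 m and distance of slide_mid from where it was at the start of the episode below 0.015 m), for 0.05 s.
2. the notched strip is lifted clear of its rest (height (world z) of slide_mid above 0.04 m and contact force between slide and rest below 0.05 N and contact force between slide and the fingers above 0.5 N), for 0.2 s.
At the end, for the whole second after the job is handed in: Notched strip held still by the fingers alone, by its clear part (20 mm or more from label centre), level and label up within 10 deg, label centre within 15 mm of the window centre and 12-100 mm above it, length within 15 deg of the pad's long sides; plain strip moved < 20 mm, others < 30 mm (horizontal distance between slide_label and window below 0.015 m and z of slide_label in the frame of window between 0.012 and 0.1 m and angle between slide_label's own z axis and vertical below 0.18 rad and angle between the x axis of slide_label and the y axis of pad, either way round below 0.26 rad and x of the grasp point in the frame of slide_label below -0.02 m and contact force between slide and the fingers above 0.5 N and contact force between slide and pad below 0.05 N and contact force between slide and rest below 0.05 N and linear speed of slide below 0.03 m/s and distance of blank_mid from where it was at the start of the episode below 0.02 m and distance of each of glue, truss, sticks from where it was at the start of the episode below 0.03 m); the arm keeps its last pose, push and grip.
It fails at once if the plain strip is disturbed (distance of blank_mid from where it was at the start of the episode above 0.02 m).
It fails at once if the bottle, truss or sticks are disturbed (distance of any of glue, truss, sticks from where it was at the start of the episode above 0.03 m).
It also fails if it takes over 48 s, if anything falls off the work surface, if the arm or the gripper's body presses on something with over 40 N, if the wrist force passes 120 N, or if a joint passes its speed limit or range.

## Robot

A 6-joint arm with a two-finger parallel gripper is mounted at the origin on the work surface. World frame = base frame: x ahead of the robot, y to its left, z up, the work surface at z = 0. Lengths are in m, angles in degrees, forces in N, time in s.
With the tool pointing down it reaches from about 0.25 to 0.85 m from the base axis. Payload 12.5 kg.
Tool frame: the origin (TCP) lies between the finger pads; the fingertips stand r.tip_extent ahead of it and the grasp point (between the pads) lies 2 mm behind it (r.tip_extent is the distance from the TCP to the fingertips, in m); z points along the fingers, y is the direction in which the jaws open and shut (so a half turn about z gives the same grasp; the last joint's range is limited). The gripper opens to 93 mm and grips with 3 to 60 N. Pads are 15 mm wide; open, the fingers measure 128 mm over their backs; the gripper's body (75 mm by 188 mm) begins 65 mm behind the grasp point.
Start: joints at [65.741, 20.094, 94.641, -0, 65.266, -4.847], TCP at [0.183, 0.519, 0.236] pointing down, gripper open.
Joint ranges: [-157.81, 157.81], [-45, 120.19], [0.68, 151.7], [-89.99, 269.99], [4.06, 180], [-164.3, 164.3]. Speed limits (degrees/s): [127.2, 127.2, 159.86, 180, 180, 180].

## Interface

Orientations are given as [roll, pitch, yaw] about the fixed x, y, z axes, in that order (R = Rz(yaw) Ry(pitch) Rx(roll)).
In Python, from cell import r, cams gives the robot as it stands. Calls block until the motion is done:
- r.movep(position, orientation): joint-space move of the TCP to a pose.
- r.movel(position, attitude=None, velocity=0.15, guard=None): straight line of the TCP; attitude=None keeps the orientation; velocity is the mean speed in m/s. With guard (N) it stops when the force on the tool has changed by that much, and returns True; else False.
- r.set_joints(angles): joint-space move.
- r.gripper_open() and r.gripper_close(squeeze=None): open the fingers fully, or close them until they stop; squeeze is the grip in N (None keeps the last).
- r.hold(seconds).
- r.inverse_kinematics(position, orientation): joint angles nearest the present ones, or None.
- r.get_obs(): the state.
- cams.capture(name): name is "scene" or "top" or "wrist"; returns (picture, depth): 384x512x3 uint8, blue, green, red; 384x512 float32, m along the optical axis (not along the pixel's ray), 0 where there is no reading.
- cams.camera_info(name): a dict with "intrinsics" (3x3 intrinsics, pixels), "R" (3x3) and "t" (3): a world point X has camera coordinates R X + t; the wrist camera has in their place "T_tool_cam" (4x4, takes a point from camera to tool coordinates, whose origin is the TCP and whose axes are the flange's). Camera axes: x right, y down, z forward; pixel columns grow to the right and rows downward; lengths in m; the calibration is good to about 2 mm. The wrist camera is an equidistant fisheye: a pixel r from the principal point sees the ray r / f radians off the axis. A picture is of the moment at which its call begins: read the wrist's pose just before it. camera_info takes no time and is no camera call.
A pose or a line that the arm cannot do raises r.MotionError and nothing moves.
- r.finish_job(): hands the job in, once; it reports no verdict.
The state is a dict: "time": time; "qpos": joint angles; "joint_velocities": joint speeds; "tau": joint torques, N m; "eef_pos": TCP position; "ee_rot": TCP orientation; "wrist_force": force on the tool from outside, world axes, zero at the start; "torque": the same for the moment, N m; "opening": opening from 0.0 (shut) to 1.0 (fully open).
Only numpy, scipy, OpenCV 4.12 (cv2) and the standard library are available. Lean on these libraries where they do the work, as an engineer would, in place of code of your own. Each camera call takes 0.05 s, during which the arm holds its last target.

## Working session

There is one attempt and no reset: what is moved stays moved. The work goes in short steps, each a Python script; the robot and the scene stay as the last script left them, time stands still between calls to the robot, and variables do not carry over. Pictures are saved under pics/ and viewed, and the job is handed in when it is done.

```bash
mkdir -p pics; ls
python3 - <<'E'
from cell import r,cams
import cv2,numpy as np
for n in ["scene","top","wrist"]:
    p,d=cams.capture(n); cv2.imwrite(f"pics/{n}0.png",p); np.save(f"pics/{n}0.npy",d)
    print(n,{k:np.round(v,4).tolist() for k,v in cams.camera_info(n).items() if not isinstance(v,str)})
o=r.get_obs();print(o,r.tip_extent)
E
```

```text
pics
scene {'intrinsics': [[427.1124, 0.0, 254.1942], [0.0, 427.1124, 184.5177], [0.0, 0.0, 1.0]], 'R': [[0.5436, 0.8392, 0.0157], [0.6747, -0.4258, -0.6029], [-0.4992, 0.3383, -0.7977]], 't': [-0.2202, -0.3694, 1.6382]}
top {'intrinsics': [[400.4152, 0.0, 256.0776], [0.0, 400.4152, 193.6701], [0.0, 0.0, 1.0]], 'R': [[0.026, -0.9996, 0.009], [-0.9948, -0.0268, -0.0978], [0.098, -0.0064, -0.9952]], 't': [-0.1129, 0.5325, 1.1916]}
wrist {'intrinsics': [[297.3186, 0.0, 255.6334], [0.0, 297.3186, 192.3389], [0.0, 0.0, 1.0]], 'T_tool_cam': [[0.0006, -0.9564, -0.2919, 0.0807], [1.0, 0.0007, -0.0003, 0.0013], [0.0005, -0.2919, 0.9564, -0.148], [0.0, 0.0, 0.0, 1.0]]}
{'time': 0.15, 'qpos': array([ 6.57431466e+01,  2.01165941e+01,  9.46687222e+01, -1.54094566e-04,
        6.52654852e+01, -4.84686743e+00]), 'joint_velocities': array([-0.13098951, -0.09249228, -0.13765802,  0.04434788,  0.03010918,
        0.02814661]), 'tau': array([ 3.92055281e-04, -4.97460938e+01, -2.85340029e+01,  6.99031656e-02,
        2.45921040e-02, -7.27823476e-05]), 'eef_pos': array([0.18264788, 0.5185183 , 0.23523003]), 'ee_rot': array([-1.79949368e+02, -4.15296874e-03,  1.60590077e+02]), 'wrist_force': array([ 0.25555703, -0.16410897,  0.07253887]), 'torque': array([0.02825152, 0.01962284, 0.04362573]), 'opening': 1.003393197875544} 0.017
```

View pics/top0.png

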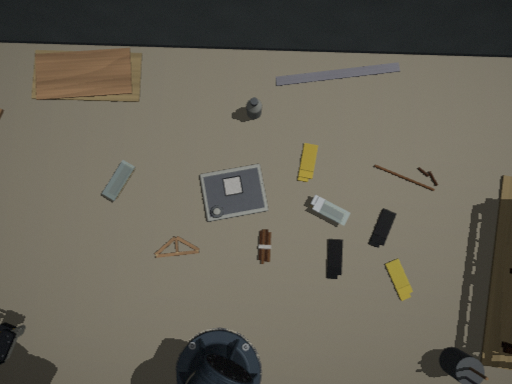

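View pics/scene0.png

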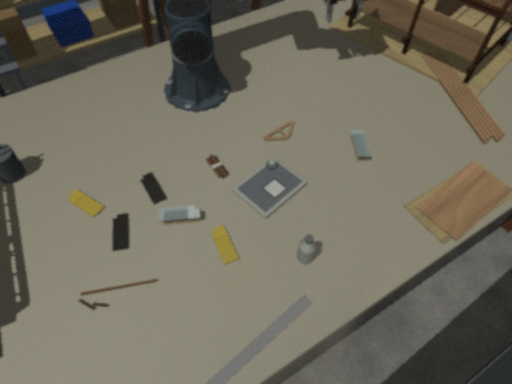

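View pics/wrist0.png

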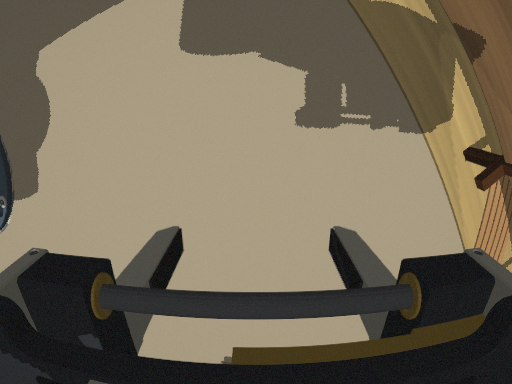

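The top view shows the pad near (234,193) with its button at (217,212) and window at (233,186). The notched strip is near (328,211), with its white end to the left. The plain strip is at (118,181). I'll zoom in next.

Run:
```python
import cv2,numpy as np
p=cv2.imread("pics/top0.png")
a=cv2.resize(p[155:235,190:270],(400,400),interpolation=cv2.INTER_CUBIC)
b=cv2.resize(p[180:240,295:355],(400,400),interpolation=cv2.INTER_CUBIC)
cv2.imwrite("pics/topz.png",cv2.convertScaleAbs(np.hstack([a,b]),alpha=1.3))
```

```text
(no output)
```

View pics/topz.png

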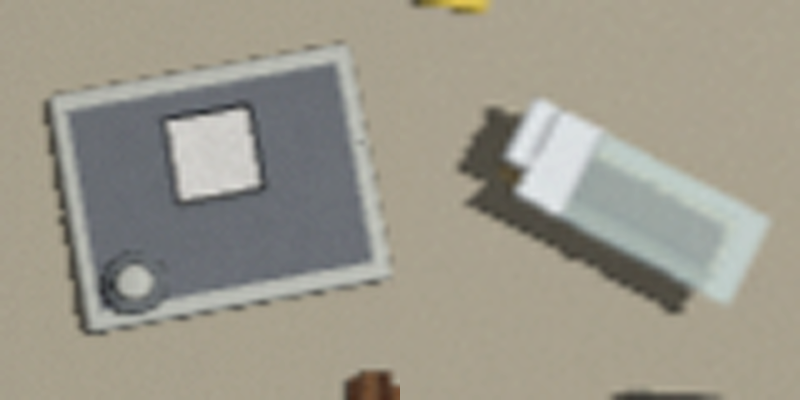

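```bash
cat > h.py <<'E'
import numpy as np,cv2
from scipy.spatial.transform import Rotation as Ro
def ray_plane(o,d,z):
    return o+d*((z-o[2])/d[2])
def top(cams,px,z,name="top"):
    c=cams.camera_info(name);K=np.array(c["intrinsics"]);R=np.array(c["R"]);t=np.array(c["t"])
    out=[]
    for u,v in px:
        out.append(ray_plane(-R.T@t,R.T@np.linalg.inv(K)@[u,v,1],z))
    return np.array(out)
def wrist(cams,obs,px,z):
    c=cams.camera_info("wrist");K=np.array(c["intrinsics"]);T=np.array(c["T_tool_cam"])
    Rt=Ro.from_euler('xyz',obs["ee_rot"],degrees=True).as_matrix();p=np.array(obs["eef_pos"])
    out=[]
    for u,v in px:
        x=np.array([u-K[0,2],v-K[1,2]])/K[0,0];th=np.linalg.norm(x)
        d=np.r_[np.sin(th)*x/th,np.cos(th)]
        out.append(ray_plane(Rt@T[:3,3]+p,Rt@T[:3,:3]@d,z))
        if 0: pass
    return np.array(out)
E
sed -i 's/Rt@T\[:3,3\]+p/Rt@T[:3,3]+p/' h.py
python3 - <<'E'
from cell import r,cams
from h import *
P=top(cams,[(199.6,174.4),(259.4,163.6),(267.6,210),(208,221.4)],.014);print(P.round(4),P.mean(0))
print("sides",np.linalg.norm(P-np.roll(P,1,0),axis=1))
y=P[0]-P[1]+P[3]-P[2];print("pad y dir",np.degrees(np.arctan2(y[1],y[0])))
print("win",top(cams,[(232.7,185.7)],.014),"btn",top(cams,[(217,211.5)],.025))
S=top(cams,[(350.5,212.7),(344.2,225.5),(312.3,209.3),(315.8+.2,194.7)],.031);print(S.round(4)); print((S[0]-S[1]),np.linalg.norm(S[0]-S[1]))
D=np.load("pics/top0.npy");print(D[208:216,213:222])
print(D[180:186,230:236], D[212,325:335])
E
```

```text
[[ 0.5915  0.0769  0.014 ]
 [ 0.6303 -0.1067  0.014 ]
 [ 0.4872 -0.1354  0.014 ]
 [ 0.4476  0.0455  0.014 ]] [ 0.53918581 -0.02992948  0.014     ]
sides [0.14728756 0.1876161  0.14596107 0.1852407 ]
pad y dir 102.1392061454279
win [[ 0.55922912 -0.02625911  0.014     ]] btn [[0.47797926 0.01820108 0.025     ]]
[[ 0.4847 -0.3856  0.031 ]
 [ 0.4456 -0.3667  0.031 ]
 [ 0.4919 -0.2699  0.031 ]
 [ 0.5366 -0.2806  0.031 ]]
[ 0.03909525 -0.01890897  0.        ] 0.04342795861573394
[[1.214658  1.2141029 1.2029055 1.2033559 1.2021067 1.2050848 1.2144055
  1.2141078 1.2163634]
 [1.211928  1.204449  1.2011096 1.2033968 1.2068534 1.2039605 1.2058378
  1.2137264 1.2168171]
 [1.2096578 1.1955478 1.201898  1.2036144 1.2048118 1.2045856 1.2064458
  1.2040148 1.2106736]
 [1.2078929 1.2016943 1.202062  1.2034322 1.2060391 1.202714  1.2037565
  1.2038543 1.2108171]
 [1.2154858 1.2022977 1.2007673 1.2032592 1.2038423 1.2068006 1.2020895
  1.207799  1.2110016]
 [1.2145718 1.2030681 1.2033107 1.2028152 1.2039113 1.2013903 1.2050078
  1.2116513 1.2125604]
 [1.2099499 1.2144324 1.2103262 1.2049866 1.2055408 1.2047273 1.2153157
  1.2143755 1.2119129]
 [1.2167842 1.2125913 1.2143155 1.2127783 1.2134708 1.2149074 1.211723
  1.2116314 1.2153363]]
[[1.2318475 1.2288351 1.229618  1.2315255 1.2333535 1.2352679]
 [1.2294391 1.2323073 1.2377089 1.2331718 1.2290199 1.2323804]
 [1.2352474 1.2341274 1.2325253 1.233924  1.2291955 1.2360903]
 [1.2363855 1.231639  1.2344092 1.2328517 1.2315031 1.2340459]
 [1.2323129 1.2344708 1.234249  1.2361537 1.2283846 1.2306612]
 [1.2317518 1.2335887 1.2353067 1.2312932 1.2342854 1.2335126]] [1.2090555 1.2088518 1.2130826 1.2103548 1.2133024 1.2106454 1.2114416
 1.209427  1.2088441 1.2140894]
```

Run:
```python
from cell import r,cams
from h import *
for yaw in (102,-78,12,-168):
    print(yaw,r.inverse_kinematics([.478,.018,.2],[180,0,yaw]))
for yaw in (64,-116):
    print(yaw,r.inverse_kinematics([.491,-.322,.2],[180,0,yaw]))
t0=r.get_obs()["time"]
r.movep([.478,.018,.16],[180,0,-78]); r.gripper_close()
o=r.get_obs();p,d=cams.capture("wrist");cv2.imwrite("pics/w1.png",p);np.savez("pics/w1.npz",eef_pos=o["eef_pos"],ee_rot=o["ee_rot"])
print(t0,o["time"],o["eef_pos"],o["ee_rot"],o["wrist_force"],o["opening"])
```

```text
102 [-3.42205224e+00  1.52042851e+01  1.07103013e+02 -2.54444375e-14
  5.76927016e+01 -1.54220522e+01]
-78 None
12 [-3.42205224e+00  1.52042851e+01  1.07103013e+02 -2.54444375e-14
  5.76927016e+01  7.45779478e+01]
-168 [  -3.42205224   15.20428507  107.10301338    0.           57.69270155
 -105.42205224]
64 [-37.7992708   26.07986918  91.04450868   0.          62.87562215
 -11.7992708 ]
-116 NoneTraceback (most recent call last):
  File "<stdin>", line 8, in <module>
cell.MotionError: the arm cannot take that pose within its joint ranges
```

Run:
```python
from cell import r,cams
from h import *
t0=r.get_obs()["time"]
r.movep([.478,.018,.16],[180,0,12]); r.gripper_close()
o=r.get_obs();p,d=cams.capture("wrist");cv2.imwrite("pics/w1.png",p);np.savez("pics/w1.npz",eef_pos=o["eef_pos"],ee_rot=o["ee_rot"],d=d)
print(t0,o["time"],o["eef_pos"],o["ee_rot"],o["wrist_force"],o["opening"])
```

```text
0.15 3.7 [0.47798532 0.01800204 0.15998565] [-1.79999049e+02  1.94598883e-03  1.20000561e+01] [-0.12238183  0.69386424  0.32052149] 0.005120764241046714
```

View pics/w1.png

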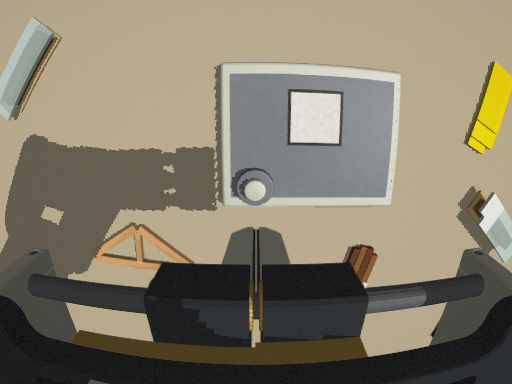

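The wrist view shows the pad with corners near (221,63), (400,72), (389,206) and (224,206). The window spans roughly (288,90) to (341,146) and the button top is near (255,190).

Run:
```python
from cell import r,cams
from h import *
o=np.load("pics/w1.npz")
W=wrist(cams,o,[(288,90),(342,92),(340.5,146),(289,145.5)],.014);print(W.round(4),W.mean(0))
P=wrist(cams,o,[(220.5,63),(400.5,72),(389.5,206.5),(223.5,207)],.014);print(P.round(4),P.mean(0))
y=P[0]-P[1]+P[3]-P[2];print("pad y dir",np.degrees(np.arctan2(y[1],y[0])))
for z in (.02,.025,.03): print(wrist(cams,o,[(255,190)],z))
d=o["d"];print(d[186:194:2,250:260:2],d[160:166,280:284])
```

```text
[[ 0.5797  0.008   0.014 ]
 [ 0.5916 -0.0454  0.014 ]
 [ 0.5377 -0.0574  0.014 ]
 [ 0.5259 -0.0053  0.014 ]] [ 0.55871867 -0.02502732  0.014     ]
[[ 0.5926  0.0779  0.014 ]
 [ 0.6319 -0.104   0.014 ]
 [ 0.4863 -0.1342  0.014 ]
 [ 0.4483  0.0469  0.014 ]] [ 0.53976461 -0.02836472  0.014     ]
pad y dir 102.03075685775124
[[0.475248   0.01861154 0.02      ]]
[[0.47670314 0.01891243 0.025     ]]
[[0.47815828 0.01921332 0.03      ]]
[[0.28386924 0.28276452 0.28447214 0.28315088 0.2829066 ]
 [0.2845301  0.28529516 0.28504607 0.28478214 0.2848469 ]
 [0.28436112 0.28545266 0.28418064 0.2833934  0.28472275]
 [0.28495044 0.2841692  0.28584588 0.2849969  0.28594303]] [[0.29749465 0.29767016 0.29984602 0.29805017]
 [0.2979257  0.29874608 0.29856664 0.29727635]
 [0.29872945 0.2976178  0.2992558  0.29919368]
 [0.29849246 0.29917994 0.29925266 0.29794484]
 [0.2985953  0.29944128 0.29877374 0.29930478]
 [0.30040017 0.29924294 0.2986177  0.29966623]]
```

Run:
```python
from cell import r,cams
from h import *
r.movel([.478,.0185,.062],velocity=.12)
g=r.movel([.478,.0185,.032],velocity=.02,guard=10)
o=r.get_obs();print(g,o["eef_pos"],o["wrist_force"],o["time"])
r.hold(.15)
o=r.get_obs();print(o["eef_pos"],o["wrist_force"])
p,d=cams.capture("wrist");cv2.imwrite("pics/w2.png",p)
```

```text
True [0.47812356 0.01850708 0.04715994] [-2.12547494  0.58201565 10.30570911] 5.5667
[0.47812843 0.0185018  0.04716369] [-1.608141   -0.26870369 10.19496548]
```

View pics/w2.png

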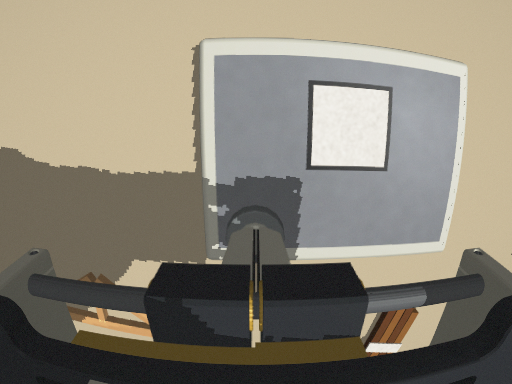

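```bash
python3 - <<'E'
from cell import r,cams
from h import *
o=np.load("pics/w1.npz");d=o["d"]
c=cams.camera_info("wrist");K=np.array(c["intrinsics"]);T=np.array(c["T_tool_cam"]);Rt=Ro.from_euler('xyz',o["ee_rot"],degrees=True).as_matrix()
def z(u,v):
    x=np.array([u-K[0,2],v-K[1,2]])/K[0,0];th=np.linalg.norm(x)
    dd=np.r_[np.tan(th)*x/th,1]*d[v,u]
    return (Rt@(T[:3,:3]@dd+T[:3,3])+o["eef_pos"])[2]
m=lambda us,vs:np.median([z(u,v) for u in us for v in vs])
print("btn",m(range(249,261),range(184,196)),"pad",m(range(300,330),range(165,185)),"win",m(range(300,330),range(100,130)), "ring", m(range(240,243),range(184,190)))
E
python3 - <<'E'
import cv2,numpy as np
a=cv2.imread('pics/w1.png');b=cv2.imread('pics/w2.png')
print(a[100:135,300:330].mean((0,1)),b[100:150,325:375].mean((0,1)))
E
```

```text
btn 0.034987136725610504 pad 0.013576185781144903 win 0.014385069563268543 ring 0.024921009345969913
[215.38285714 222.9        226.10666667] [228.3308 234.6912 237.1436]
```

Run:
```python
from cell import r,cams
from h import *
g=r.movel([.478,.0185,.040],velocity=.01,guard=10)
o=r.get_obs();print(g,o["eef_pos"],o["wrist_force"],o["time"])
r.hold(.1)
r.movel([.478,.0185,.15],velocity=.2)
r.gripper_open()
r.movep([.491,-.322,.17],[180,0,64])
o=r.get_obs();p,d=cams.capture("wrist");cv2.imwrite("pics/w3.png",p);np.savez("pics/w3.npz",eef_pos=o["eef_pos"],ee_rot=o["ee_rot"],d=d)
print(o["time"],o["eef_pos"],o["ee_rot"],o["opening"])
```

```text
True [0.47817479 0.01848733 0.04717948] [-2.33861113  0.24755625 10.64862121] 6.0333
9.625 [ 0.49112423 -0.32132865  0.16987906] [-1.79980885e+02 -1.18989523e-02  6.39856507e+01] 1.0025929439883507
```

View pics/w3.png

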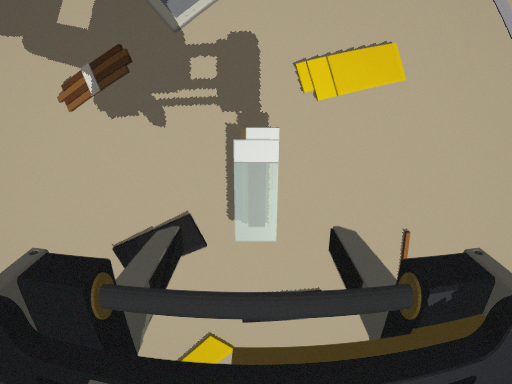

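The strip lies nearly aligned with the tool, about (234..279, 128..241). Its label is at the top and the notch is at top-left. I'll zoom in, and also check whether the window is lit.

Run:
```python
from cell import r,cams
from h import *
p=cv2.imread("pics/w3.png")
a=cv2.resize(p[120:250,215:300],None,fx=4.6,fy=4.6,interpolation=cv2.INTER_CUBIC)
t,_=cams.capture("top");t0=cv2.imread("pics/top0.png")
z=lambda q:cv2.resize(q[155:235,190:270],(298,298),interpolation=cv2.INTER_CUBIC)
b=np.vstack([z(t0),z(t)])[:a.shape[0]]
cv2.imwrite("pics/z3.png",np.hstack([a[:b.shape[0]],b]))
print(t0[182:190,229:236].mean((0,1)),t[182:190,229:236].mean((0,1)))
print(t0[196:205,229:246].mean((0,1)),t[196:205,229:246].mean((0,1)))
```

```text
[153.10714286 156.42857143 157.625     ] [187.19642857 191.25       192.67857143]
[88.67320261 84.1503268  81.28104575] [97.25490196 92.41176471 89.36601307]
```

View pics/z3.png

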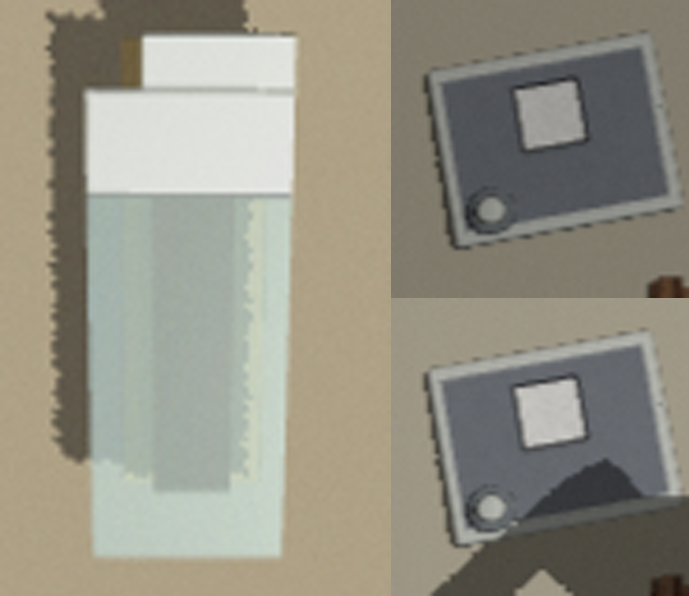

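Run:
```python
from cell import r,cams
from h import *
o=np.load("pics/w3.npz")
S=wrist(cams,o,[(279.5,127.8),(276.0,240.8),(235.3,240.8),(233.6,139.8)],.031);print(S.round(4))
u=S[0]-S[1];v=S[3]-S[2];a=np.degrees(np.arctan2(u[1],u[0])),np.degrees(np.arctan2(v[1],v[0]));print(np.linalg.norm(u),np.linalg.norm(v),np.linalg.norm(S[1]-S[2]),a)
print("mid diag",(S[0]+S[2])/2)
```

```text
[[ 0.5388 -0.2775  0.031 ]
 [ 0.4855 -0.3844  0.031 ]
 [ 0.4462 -0.3652  0.031 ]
 [ 0.4938 -0.2687  0.031 ]]
0.11937651098909376 0.10764025203844822 0.04370574481240139 (np.float64(63.491896265817246), np.float64(63.758724454060356))
mid diag [ 0.49250631 -0.32138569  0.031     ]
```

```bash
cat > c.py <<'E'
import numpy as np
a=np.radians(63.65);C=np.array([.4925,-.3214]);u=np.array([np.cos(a),np.sin(a)]);gx=.004
G=C+gx*u
E
python3 - <<'E'
from cell import r,cams
from h import *
from c import *
r.movep([*G,.12],[180,0,63.65])
g=r.movel([*G,.027],velocity=.08,guard=8)
o=r.get_obs();print(g,o["eef_pos"],o["ee_rot"],o["wrist_force"])
r.gripper_close(squeeze=15);r.hold(.2)
o=r.get_obs();print(o["opening"],o["opening"]*93,o["wrist_force"],o["time"])
r.movel([*G,.12],velocity=.08);r.hold(.2)
o=r.get_obs();p,d=cams.capture("wrist");cv2.imwrite("pics/w4.png",p);np.savez("pics/w4.npz",eef_pos=o["eef_pos"],ee_rot=o["ee_rot"],d=d)
print(o["opening"],o["eef_pos"],o["wrist_force"],o["time"])
E
```

```text
False [ 0.49452851 -0.31803013  0.02750549] [1.79950036e+02 1.18208044e-02 6.36511175e+01] [-0.07836449 -0.70889328  1.25338946]
0.47218772582638147 43.913458501853476 [0.03894628 0.9121153  0.37414735] 12.375
0.4720218821366095 [ 0.49416584 -0.31774039  0.11966574] [-0.40838491 -0.09947379 -0.45684411] 13.8917
```

View pics/w4.png

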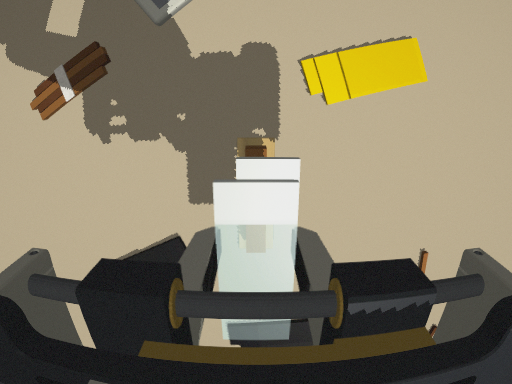

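Run:
```python
from cell import r,cams
from h import *
from c import *
b=np.radians(102.05);w=np.array([.559,-.0256])
F=w-(.0425-gx)*np.array([np.cos(b),np.sin(b)])
r.movep([*F,.12],[180,0,102.05])
r.movel([*F,.065],velocity=.06);r.hold(.4)
o=r.get_obs();p,d=cams.capture("wrist");cv2.imwrite("pics/w5.png",p);np.savez("pics/w5.npz",eef_pos=o["eef_pos"],ee_rot=o["ee_rot"],d=d)
print(F,o["opening"],o["eef_pos"],o["ee_rot"],o["wrist_force"],o["time"])
t,_=cams.capture("top");cv2.imwrite("pics/t5.png",cv2.resize(t[80:290,80:360],None,fx=2.8,fy=2.8,interpolation=cv2.INTER_CUBIC))
cv2.imwrite("pics/t5raw.png",t);s,_=cams.capture("scene");cv2.imwrite("pics/s5.png",s)
```

```text
[ 0.56703746 -0.06325168] 0.4684473634222546 [ 0.56705885 -0.06326578  0.06509072] [1.79993361e+02 2.03242706e-03 1.02048541e+02] [ 0.11000474 -0.30167839 -1.43739116] 16.4417
```

View pics/w5.png

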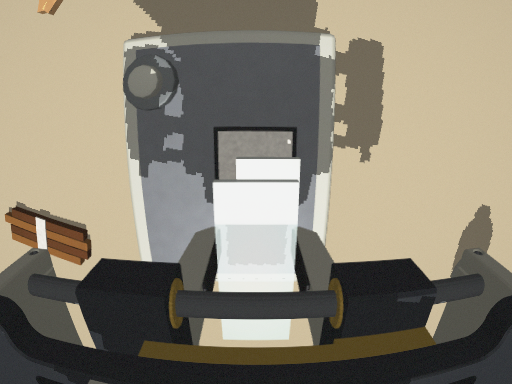

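View pics/t5.png

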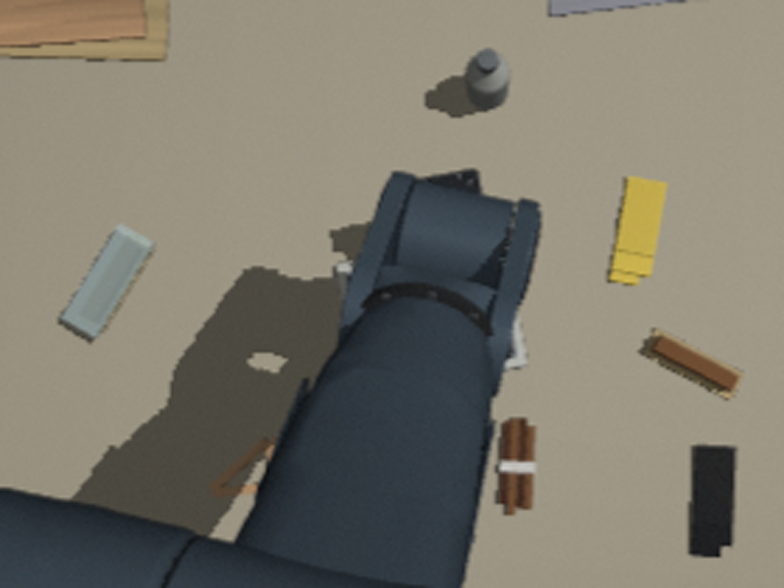

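View pics/s5.png

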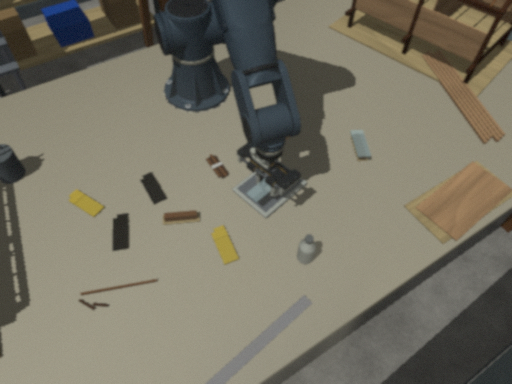

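Run:
```python
from cell import r,cams
from h import *
o=np.load("pics/w5.npz")
S=wrist(cams,o,[(300,158),(214.3,182),(296.5,224),(216.,224)],.0686);print(S.round(4))
P=lambda i:S[i][:2]
b=P(0)-P(2);print("yaw",np.degrees(np.arctan2(b[1],b[0])),np.linalg.norm(b),np.linalg.norm(P(2)-P(3)))
u=b/np.linalg.norm(b)
print("label",(P(2)+P(3))/2+.0175*u)
print("win top edge",wrist(cams,o,[(214.5,127),(297,127)],.014), "exp window .559 -.0256")
d=o["d"];print(d[165:175:3,245:290:15],d[190:215:6,230:290:15])
```

```text
[[ 0.5783 -0.0037  0.0686]
 [ 0.5389 -0.0247  0.0686]
 [ 0.5854 -0.0384  0.0686]
 [ 0.5436 -0.0473  0.0686]]
yaw 101.53781947745982 0.035413829927229364 0.0427329937418644
label [ 0.56098497 -0.02567822]
win top edge [[ 0.52741032 -0.00302007  0.014     ]
 [ 0.58149499  0.00856243  0.014     ]] exp window .559 -.0256
[[0.14822683 0.14667693 0.14771348]
 [0.14799277 0.14850038 0.14794742]
 [0.1481408  0.14726749 0.14896841]
 [0.14880702 0.14901906 0.14977221]] [[0.150799   0.15167086 0.15078269 0.1514679 ]
 [0.15131459 0.15235122 0.15232301 0.15172751]
 [0.15299329 0.15454915 0.15284243 0.15353803]
 [0.15414765 0.15407887 0.1548019  0.15528397]
 [0.15498687 0.15433726 0.15527427 0.15588297]]
```

Run:
```python
from cell import r
o=r.get_obs();print(o["time"],o["opening"],abs(o["joint_velocities"]).max())
r.finish_job()
```

```text
16.5917 0.4708821227700927 0.13478532946133465
the job is handed in; nothing more can be done
```

I pressed the pad's button first, then picked up the notched strip. I handed the job in holding it level, label up, over the reading window. The hand-in gives no verdict, so what follows is from my own checks.

- **Button:** I pressed with about 10 N, against the 4 N needed, and the fingertips stopped about 5–6 mm below the measured button top. I couldn't read the switch travel directly. A second, deeper push stopped straight away at about 10.6 N without moving further, which fits the end stop but may just be how the force guard works. The window looked slightly brighter afterwards, but lighting may explain that, and it looked dark in the arm's shadow in the last picture.
- **Grip:** The fingers hold the strip across its width, 4 mm from its centre towards the label and 38.5 mm from the label centre. Squeeze is 15 N and the fingers are about 44 mm apart, which matches the strip's width.
- **Final position:** In the last wrist picture the label centre is about 2 mm from the window centre and roughly 50 mm above it. The strip is about 0.5° off the pad's long sides.
- **Bystanders:** By eye, the plain strip, glue bottle and sticks looked unmoved in the last top and scene pictures. The truss was partly hidden by the arm in the top one. I didn't measure their positions. The arm made no contact that I could see outside the button and the strip.
- **Time:** I handed in at 16.6 s of the 48 s allowed.

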